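Unlock and move the bakery chalkboard sign

ROBOT

A 6-joint arm with a two-finger parallel gripper is mounted at the origin on the work surface. World frame = base frame: x ahead of the robot, y to its left, z up, the work surface at z = 0. Lengths are in m, angles in degrees, forces in N, time in s.
With the tool pointing down it reaches from about 0.4 to 0.825 m from the base axis. Payload 7 kg.
Tool frame: the origin (TCP) lies midway between the tips of the shut fingers; the grasp point (between the pads) lies 19 mm behind it; z points along the fingers, y is the line along which they close (so a half turn about z gives the same grasp; the last joint's range is limited). The gripper opens to 88 mm and grips with 3 to 60 N. Pads are 19 mm wide; open, the fingers measure 130 mm over their backs; the gripper's body (78 mm by 193 mm) begins 47 mm behind the grasp point.
Start: joints at [-47.607, 20.546, 0.682, 0, -70.136, -16.507], TCP at [0.295, -0.607, 0.227] pointing down, gripper open.
Joint ranges: [-176.03, 176.03], [-82.01, 121.73], [-58.28, 71.71], [-173.87, 95.51], [-174.79, -0.11], [-173.66, 173.66]. Speed limits (degrees/s): [136.94, 136.94, 172.46, 180, 180, 180].

INTERFACE

Orientations are given as [roll, pitch, yaw] about the fixed x, y, z axes, in that order (R = Rz(yaw) Ry(pitch) Rx(roll)).
In Python, from plant import r gives the robot as it stands. The module is installed in compiled form; this text tells all that it offers.
- The arm moves only by the tool play_rows, never from a script. Its argument "rows" is a list of rows, each an object with "slide": the shift along the tool's x, y, z as a fraction of full scale, a list of three; "delta_rot": the turn, a rotation vector about the tool's x, y, z as a fraction of full scale, a list of three; "fingers": the opening, from -1 (shut) to 1 (fully open). In form: [{"slide": [x, y, z], "delta_rot": [rx, ry, rz], "fingers": fingers}, ...]. A call has 1 to 8 rows; each row shifts and turns the commanded pose from where the row before left it, along the tool's axes as they then stand; what a row does not reach is not made up. Full scale, the value 1, is 0.15 m for a shift and 0.08 rad for a turn. A row lasts 1/8 s, in which the tool goes at most 62.5 mm and 10.7 degrees, less where a joint would pass 70% of its speed; a pose out of reach is approached as far as the arm can. A call with a number of a shift or a turn outside -1 to 1 is refused whole. A call with a gripper value outside its range is refused whole. The fingers move at their own pace and stop on an object; "squeeze" is the grip in N (left out, the last holds). Time passes only in rows, so rows that do not move let the fingers close. It gives the time, the measured TCP pose, the force, the opening and the grip force at its end, in the units of the state.
- r.get_state(): the state, without advancing time (a new reading comes with each control period).
- r.capture(name): name is "scene" or "side" or "wrist"; returns a dict with "image" (420x560x3 uint8, blue, green, red), "fx", "fy", "cx", "cy" (pixels), "distortion" ([k1, k2, p1, p2, k3] as OpenCV has them; the pictures are not rectified), "R" (3x3) and "t" (3): a world point X has camera coordinates R X + t; the wrist camera has in their place "T_tool_cam" (4x4, takes a point from camera to tool coordinates, whose origin is the TCP and whose axes are the flange's). Camera axes: x right, y down, z forward; pixel columns grow to the right and rows downward; lengths in m; the calibration is good to about 2 mm. A picture is of the moment at which its call begins: read the wrist's pose just before it. There is no depth.
- r.close_job(): hands the job in; it is judged then, once.
The state is a dict: "time_s": time; "joints": joint angles; "qd": joint speeds; "joint_torque": joint torques, N m; "tcp_pos": TCP position; "eef_rot": TCP orientation; "contact_force": force on the tool from outside, world axes, zero at the start; "moment": the same for the moment, N m; "gripper_width": finger opening in m; "gripper_force": force on a finger pad.
Only numpy, scipy, OpenCV 4.12 (cv2) and the standard library are available. Lean on these libraries where they do the work, as an engineer would, in place of code of your own. Each camera call takes 0.05 s, during which the arm holds its last target. There are 200 camera calls.

TASK

Take the chalkboard sign off its lockable hook and stand it upright in the slot of the wooden holder block, fully down and about in the middle of the slot, and let go. Hold the sign by its tab and push it sideways so that its edge presses the hook's red sprung keeper fully open, and keep it pressed while you lift the sign off; do not force the hook (it must never feel more than 16 N), set the sign down gently without dropping it, and leave the jar, mug and tin where they are.

Things in the scene. Friction and masses are not known exactly. Their poses are not given: they have to be found in the camera images.
- stand: Fixed lockable hook: dark base plate, two steel rods at x=-100 mm, each bent into a J prong (8 mm rod) that points to +x and cradles the sign's bar. Origin: on the table under the bar's middle; z up; +x is the way out of the hook; the red keeper is on the +y side. The sign hangs with its middle at y = 0 to 1 mm and can slide 26 mm to +y but only 1 mm to -y. Load it with 16 N at most.
- hook_seat (a point): Point of the stand where the middle of the sign's bar axis rests: over the stand's origin, 190 mm high; axes as the stand's. Prongs at y=+49 and -24 mm, play 2 mm along x. Prong tips reach 14 mm above this point, so raise the sign 21 mm or more before moving it out to +x, but not over 35 mm, or its board meets the prongs from below.
- keeper_side (a point): Point of the stand where the sign's upper +y edge hangs (y=+60, 190 mm high). The keeper is a sprung red lever here, pivot 147 mm high, 3 to 15 mm inboard, behind the sign. Its nose (free white roller, 10 mm across, along x, 171 mm high, sinking to 157 as it opens) faces the edge; its overhang (underside 207 mm high, 12 mm over the bar, 6 mm thick) covers the bar's end; lifting against it locks it.
- keeper (a joint): Keeper angle, rad: 0 shut, 0.6 hard stop. Push the sign to +y: its edge first crosses a gap of 2 to 14 mm to the nose (set by hand, not reported: feel it), then 8.5 mm more gives 0.47 (overhang just clears), 9.7 mm the stop. Push: 2 N at first, 5 N at 0.47, 8 N near the stop, plus 1-4 N friction; steep past it. It springs shut when let go: keep pushing while lifting, the edge riding up the nose.
- sign_tab (a point): Centre of the dark wooden grip tab on top of the sign; hold it here from above. Tab 10 mm thick (x), 26 wide (y), 46 high (23 above and below this point), free all round. Axes: x through the sign's thickness, y along its width, z up; while hanging they match the stand's and this point is 217 mm high over the stand's origin. Sign weighs 0.12 to 0.26 kg.
- sign_foot (a point): Middle of the sign's straight lower edge, 157 mm below sign_tab, 60 mm high while hanging. Sign: wood-framed black board 120 wide (y) x 80 high x 10 thick; two steel straps flush with its side edges (outer faces y=+-60) carry a round 10 mm bar, full width, axis 130 mm above the foot, with a 45 mm high window under it. Both faces look alike.
- holder: Fixed wooden sign holder block, 90 (x) x 160 (y) x 45 (z) mm. Origin: centre of its underside. A straight slot 16 mm wide runs along y over its full length through its middle, open at both ends; slot floor 15 mm above the origin, so 30 mm deep. The sign stands in it on its lower edge, width along y, either face forward.
- jar: Amber jar with brass cap, 56 mm across, 75 mm high, origin at the centre of its underside. Bystander.
- mug: Blue mug, 72 mm across, 80 mm high, handle at its +y, origin at the centre of its underside. Bystander.
- tin: Green tin, 60 mm across, 70 mm high, origin at the centre of its underside. Bystander.
Mind the look-alikes: they are no part of the job. Of the things like the part that bears sign_tab, leave any that is yellow; of the rest the smaller one is meant.

How it is judged (in metres and radians):
On the way, in this order (a step that is already met when the one before it is completed fails the run):
1. the keeper is pressed open (0.40 rad or more) while the sign still hangs in the prongs (value of joint keeper above 0.4 rad and z of sign_foot in the frame of stand below 0.068 m), for 0.1 s.
2. the sign is out of the hook, more than 40 mm in front of it (x of sign_tab in the frame of stand above 0.04 m), for 0.1 s.
At the end, for the whole second after the job is handed in: The sign stands in the holder's slot: its foot within 6 mm of the slot floor, within 9 mm of the slot's centre line and 25 mm of its middle, along the slot within 0.2 rad, upright within 0.3 rad (it may lean on the slot's wall); the keeper is shut again (below 0.1 rad) and the sign is let go (z of sign_foot in the frame of holder between 0.008 and 0.021 m and x of sign_foot in the frame of holder between -0.009 and 0.009 m and y of sign_foot in the frame of holder between -0.025 and 0.025 m and angle between sign_tab's own z axis and vertical below 0.3 rad and angle between the y axis of sign_tab and the y axis of holder, either way round below 0.2 rad and value of joint keeper below 0.1 rad and velocity of joint keeper below 0.1 rad/s); the robot touches nothing.
It fails at once if the sign loads the hook or keeper with more than 16 N (contact force between sign and stand above 16 N).
It fails at once if the sign is rammed into the holder (more than 50 N) (contact force between sign and holder above 50 N).
It fails at once if the sign is dropped: out of the hook and not held while its foot is more than 12 mm above the slot's floor (contact force between the fingers and sign below 0.05 N and x of sign_tab in the frame of stand above 0.04 m and z of sign_foot in the frame of holder above 0.027 m).
It fails at once if the jar, mug or tin is moved more than 30 mm or tipped (distance of any of jar, mug, tin from where it was at the start of the episode above 0.03 m or angle between any of jar, mug, tin's own z axis and vertical above 0.5 rad).
It also fails if it takes over 72 s, if anything falls off the work surface, if the arm or the gripper's body presses on something with over 40 N, if the wrist force passes 120 N, or if a joint passes its speed limit or range.

## Working session

There is one attempt and no reset: what is moved stays moved. The work goes in short steps, Python scripts to look and compute and a tool call to move; the robot and the scene stay as the last step left them, time stands still between calls to the robot, and variables do not carry over. Pictures are saved under pics/ and viewed, at most 10 in all, crops included, and the job is handed in when it is done.

Besides the shell and the picture viewer there is one more tool, called after "Call:" as name(argument=value, ...), one argument or row to a line, values as JSON. play_rows: Moves the arm, as the interface text tells. Shift numbers are shares of 0.15 m and turn numbers shares of 0.08 rad, none past 1 either way. Its arguments: {"type":"object","properties":{"rows":{"type":"array"},"squeeze":{"type":"number"}},"required":["rows"]}

```bash
mkdir -p pics
python3 - <<'E'
from plant import r
import cv2,pickle
s=r.get_state();print(s)
for n in("scene","side"):
    c=r.capture(n);pickle.dump(c,open(n+".pkl","wb"));cv2.imwrite(f"pics/{n}0.png",c["image"])
    print(n,c["fx"],c["fy"],c["cx"],c["cy"],c["distortion"],c["R"],c["t"])
E
```

```text
{'time_s': 0.0, 'joints': array([-4.76056996e+01,  2.05898144e+01,  6.33159069e-01, -2.06200886e-02,
       -7.01374375e+01, -1.65064878e+01]), 'qd': array([ 0.00757165, -0.01020589,  0.05598837, -0.05436328,  0.04892879,
        0.0193941 ]), 'joint_torque': array([ 3.30801277e-04, -5.82726073e+01,  2.93056262e+01,  6.99755609e+00,
        6.77667311e-03, -1.99087417e-04]), 'tcp_pos': array([ 0.29445949, -0.60682202,  0.22563476]), 'eef_rot': array([ 1.79904277e+02, -8.15125196e-03, -1.54119203e+02]), 'contact_force': array([ 0.56231718, -0.16071659, -0.31334309]), 'moment': array([-0.04954948,  0.03019907,  0.01837303]), 'gripper_force': 0.0, 'gripper_width': 0.08759109987536363}
scene 542.3878461336471 542.3878461336471 276.76310087823975 204.5532564524939 [0.00112756 0.         0.         0.         0.        ] [[ 0.80908776  0.58754896 -0.01277611]
 [ 0.47931271 -0.67230763 -0.56414695]
 [-0.34005343  0.45032064 -0.82557555]] [-0.43026804 -0.2327008   1.50561774]
side 528.0406360154831 528.0406360154831 277.0685945038661 206.0479885053234 [-0.14709947  0.          0.          0.          0.        ] [[-0.76731525 -0.64109183  0.01511875]
 [-0.34471478  0.39247547 -0.85272195]
 [ 0.54073934 -0.65951821 -0.52214624]] [0.4096538  0.3389006  1.00293579]
```

View pics/scene0.png

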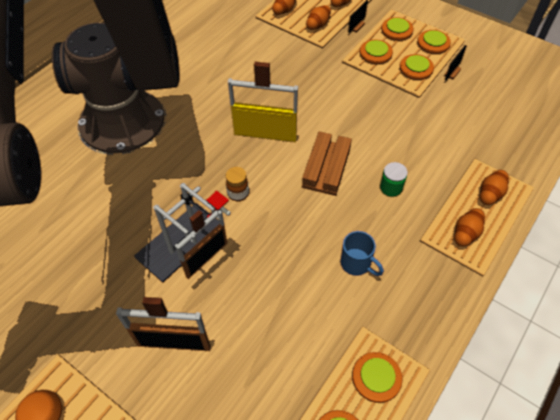

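View pics/side0.png

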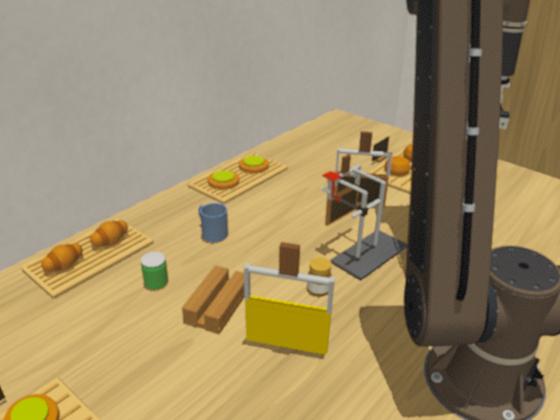

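Scene view: stand with sign at about (195,230), holder at (327,163), jar (236,183), mug (358,252), tin (394,180). Candidates for the sign: yellow one at (265,110), to be left alone; hanging one, tab (198,218), board (205,250); larger black one, tab (155,307), board (172,335). By the description the one on the hook (smaller, not yellow) is meant. I'll check this in a close crop.

Run:
```python
import cv2,pickle,numpy as np
def crop(n,x0,y0,w,h,k):
    im=pickle.load(open(n+".pkl","rb"))["image"][y0:y0+h,x0:x0+w]
    im=cv2.resize(im,None,fx=k,fy=k,interpolation=cv2.INTER_CUBIC)
    for i in range(0,w,10):
        cv2.line(im,(i*k,0),(i*k,8 if i%20 else 14),(255,255,255),1)
        if i%20==0: cv2.putText(im,str(x0+i),(i*k+2,24),0,.4,(0,255,255),1)
    for i in range(0,h,10):
        cv2.line(im,(0,i*k),(8 if i%20 else 14,i*k),(255,255,255),1)
        if i%20==0 and i: cv2.putText(im,str(y0+i),(16,i*k+4),0,.4,(0,255,255),1)
    return im
a=crop("scene",130,175,110,110,5); 
cv2.imwrite("pics/c1.png",a)
b=crop("side",310,145,110,135,4); cv2.imwrite("pics/c2.png",b)
```

```text
(no output)
```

View pics/c1.png

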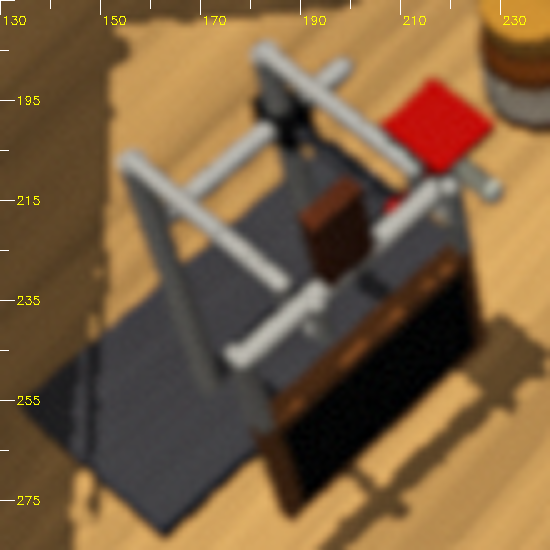

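View pics/c2.png

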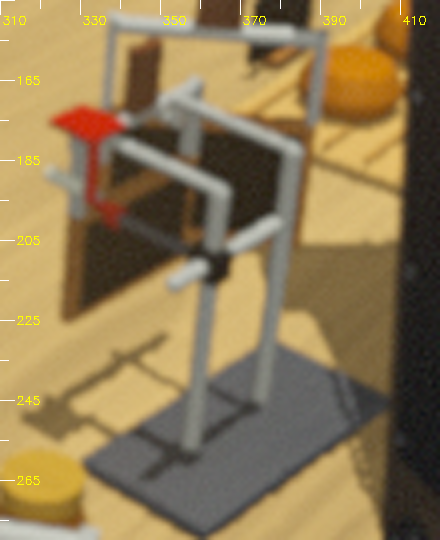

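The crop confirms it: the black sign hangs in the prongs, with the red keeper at its +y end. In the scene view its tab top is at about (196,216), and its bar runs from (178,246) to (218,212). The side view has the tab top at (346,156) and the lower +y board corner at (327,225). Now I'll measure.

```bash
cat > h.py <<'E'
import cv2,pickle,numpy as np
from scipy.spatial.transform import Rotation as Ro
def load(n): return pickle.load(open(n+".pkl","rb"))
def ray(c,p):
    K=np.array([[c["fx"],0,c["cx"]],[0,c["fy"],c["cy"]],[0,0,1]])
    u=cv2.undistortPoints(np.array([[p]],float),K,np.array(c["distortion"]))[0,0]
    R=np.array(c["R"]);return -R.T@np.array(c["t"]), R.T@np.array([u[0],u[1],1.])
def onz(c,p,z):
    o,d=ray(c,p);return o+d*(z-o[2])/d[2]
def tri(c1,p1,c2,p2):
    A=[];b=[]
    for c,p in((c1,p1),(c2,p2)):
        o,d=ray(c,p);d/=np.linalg.norm(d);M=np.eye(3)-np.outer(d,d);A.append(M);b.append(M@o)
    return np.linalg.lstsq(np.vstack(A),np.hstack(b),rcond=None)[0]
def blobs(m,amin=30):
    n,l,s,ce=cv2.connectedComponentsWithStats(m.astype(np.uint8))
    return [(s[i].tolist(),ce[i].round(1).tolist(),l==i) for i in range(1,n) if s[i,4]>=amin]
def wristcam(c,s):  # give the wrist camera world R,t
    T=np.eye(4);T[:3,:3]=Ro.from_euler("xyz",s["eef_rot"],degrees=True).as_matrix();T[:3,3]=s["tcp_pos"]
    W=np.linalg.inv(T@np.array(c["T_tool_cam"]));return dict(c,R=W[:3,:3],t=W[:3,3])
E
python3 - <<'E'
from h import *
np.set_printoptions(precision=4,suppress=True)
a,b=load("scene"),load("side")
print("tabtop z240",onz(a,(195.8,215.2),.24),onz(b,(345.7,155.6),.24),tri(a,(195.8,215.2),b,(345.7,155.6)))
L,R=onz(a,(177.6,245.5),.19),onz(a,(217.6,211.6),.19)
print("bar",L,R,(L+R)/2,np.linalg.norm(L-R))
L,R=onz(a,(188,278),.06),onz(a,(226,244),.06)
print("foot",L,R,(L+R)/2,np.linalg.norm(L-R),np.degrees(np.arctan2(*(L-R)[[1,0]])))
print("foot +y side",tri(a,(226,244),b,(327.2,225)))
# holder by colour, other things
for n,c in(("scene",a),("side",b)):
    im=c["image"];hsv=cv2.cvtColor(im,cv2.COLOR_BGR2HSV)
    for k,lo,hi in(("green",(55,80,30),(85,255,255)),("blue",(100,80,30),(125,255,255)),("red",(0,230,150),(4,255,255)),("yellow",(24,200,60),(32,255,255))):
        print(n,k,[(x[0],x[1]) for x in blobs(cv2.inRange(hsv,lo,hi)>0)])
    x0,y0=(295,125) if n=="scene" else (178,258)
    m=im[y0:y0+75,x0:x0+75]; cv2.imwrite(f"pics/h_{n}.png",m)
ims=[cv2.resize(cv2.imread(f"pics/h_{n}.png"),None,fx=5,fy=5,interpolation=cv2.INTER_CUBIC) for n in("scene","side")]
cv2.imwrite("pics/h.png",np.hstack(ims))
E
```

```text
tabtop z240 [ 0.5032 -0.2191  0.24  ] [ 0.5009 -0.2179  0.24  ] [ 0.5022 -0.219   0.2391]
bar [ 0.4936 -0.2725  0.19  ] [ 0.5066 -0.1657  0.19  ] [ 0.5001 -0.2191  0.19  ] 0.10758727983902783
foot [ 0.4978 -0.2757  0.06  ] [ 0.5111 -0.1628  0.06  ] [ 0.5045 -0.2193  0.06  ] 0.11367340017915128 -96.73465147095118
foot +y side [ 0.5082 -0.1642  0.0591]
scene green [([381, 175, 24, 21, 315], [391.3, 186.1])]
scene blue [([342, 232, 41, 43, 1195], [358.6, 253.5])]
scene red [([208, 192, 20, 17, 181], [217.3, 200.0])]
scene yellow [([387, 18, 22, 10, 34], [398.0, 21.1]), ([424, 31, 22, 14, 40], [434.5, 35.2]), ([365, 40, 23, 16, 42], [377.6, 45.0]), ([406, 55, 23, 16, 47], [417.2, 60.5]), ([233, 104, 61, 14, 343], [263.0, 109.5]), ([361, 358, 34, 32, 74], [380.4, 368.3])]
side green [([143, 263, 22, 25, 203], [152.6, 274.0])]
side blue []
side red []
side yellow [([246, 296, 84, 58, 3730], [287.2, 324.2]), ([10, 397, 39, 23, 378], [31.0, 409.1]), ([17, 404, 11, 7, 40], [23.0, 407.2])]
```

View pics/h.png

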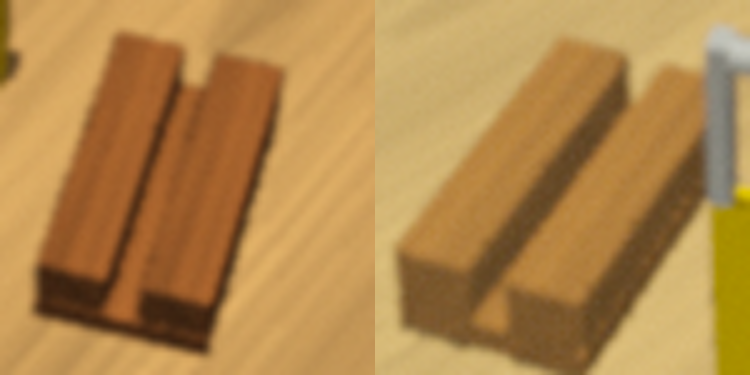

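The crop shows the holder block and its slot clearly in both views. In the scene crop its top corners are at (118,35), (283,70), (40,268) and (215,305).

Run:
```python
from h import *
np.set_printoptions(precision=4,suppress=True)
a,b=load("scene"),load("side")
f=lambda c,p,o:onz(c,(p[0]/5+o[0]-.4,p[1]/5+o[1]-.4),.045)
A=[f(a,p,(295,125)) for p in((118,35),(283,70),(40,268),(215,305))]
S=[f(a,p,(295,125)) for p in((183,48),(215,57),(105,282),(140,292))]
B=[f(b,p,(178,258)) for p in((190,37),(25,248),(210,308))]
T=[f(b,p,(178,258)) for p in((252,62),(293,68),(97,268),(135,290))]
print(np.array(A),np.mean(A,0));print(np.array(S),np.mean(S,0));print(np.array(B));print(np.array(T),np.mean(T,0))
for Q in(A,S,T):
    d=Q[0]+Q[1]-Q[2]-Q[3];print(np.degrees(np.arctan2(d[1],d[0])),np.linalg.norm(d)/2,np.linalg.norm(Q[0]-Q[1]),np.linalg.norm(Q[2]-Q[3]))
print("tin",onz(a,(393,180),.035),onz(b,(154,271),.035),"mug",onz(a,(357,253),.04),"jar",onz(a,(236,183),.04),onz(b,(319,275),.04))
print("yellow base",onz(b,(246,347),0),onz(b,(328,353),0),onz(a,(233,136),0),onz(a,(296,140),0),tri(a,(263,66),b,(290,245)))
```

```text
[[0.4872 0.2463 0.045 ]
 [0.5698 0.2753 0.045 ]
 [0.5401 0.0972 0.045 ]
 [0.6219 0.1278 0.045 ]] [0.5548 0.1867 0.045 ]
[[0.5196 0.2582 0.045 ]
 [0.5365 0.2626 0.045 ]
 [0.5708 0.1085 0.045 ]
 [0.588  0.1133 0.045 ]] [0.5537 0.1857 0.045 ]
[[0.6162 0.1265 0.045 ]
 [0.5651 0.2749 0.045 ]
 [0.4808 0.2488 0.045 ]]
[[0.5814 0.1208 0.045 ]
 [0.5641 0.1116 0.045 ]
 [0.5332 0.2631 0.045 ]
 [0.5117 0.2618 0.045 ]] [0.5476 0.1893 0.045 ]
109.51101650330178 0.1573011208913933 0.08760995212898486 0.08732489062643534
108.95888692686886 0.15805530181362434 0.017403232303471232 0.017887831321000122
-71.031253092022 0.15462981114829472 0.01960843625758488 0.021621811770429013
tin [0.7203 0.2279 0.035 ] [0.7176 0.2296 0.035 ] mug [ 0.756  -0.0021  0.04  ] jar [ 0.4135 -0.0063  0.04  ] [ 0.4151 -0.0075  0.04  ]
yellow base [0.417  0.2392 0.    ] [ 0.2793  0.1431 -0.    ] [0.2874 0.1349 0.    ] [0.4346 0.2218 0.    ] [0.3628 0.1789 0.2509]
```

Stand at about (0.502,-0.219) with yaw about -6.8°, holder at about (0.553,0.187) with yaw about 19.2°. First I raise the tool and turn it toward yaw -96.8°.

Call:
play_rows(
  rows=[
    {"slide": [0, 0, -0.3], "delta_rot": [0, 0, -1], "fingers": 1},
    {"slide": [0, 0, -0.3], "delta_rot": [0, 0, -1], "fingers": 1},
    {"slide": [0, 0, -0.3], "delta_rot": [0, 0, -1], "fingers": 1},
    {"slide": [0, 0, 0], "delta_rot": [0, 0, -1], "fingers": 1},
    {"slide": [0, 0, 0], "delta_rot": [0, 0, -1], "fingers": 1},
    {"slide": [0, 0, 0], "delta_rot": [0, 0, -1], "fingers": 1},
    {"slide": [0, 0, 0], "delta_rot": [0, 0, -1], "fingers": 1},
    {"slide": [0, 0, 0], "delta_rot": [0, 0, -1], "fingers": 1},
  ],
)

```text
time_s: 1.1
tcp_pos: [0.2946, -0.6071, 0.361]
eef_rot: [180.0, 0.0, -117.3]
contact_force: [-0.4, -0.4, -0.7]
gripper_width: 0.088
gripper_force: 0.0
```

Call:
play_rows(
  rows=[
    {"slide": [0, 0, 0], "delta_rot": [0, 0, -1], "fingers": 0},
    {"slide": [0, 0, 0], "delta_rot": [0, 0, -1], "fingers": 0},
    {"slide": [0, 0, 0], "delta_rot": [0, 0, -1], "fingers": 0},
    {"slide": [0, 0, 0], "delta_rot": [0, 0, -1], "fingers": 0},
    {"slide": [0, 0, 0], "delta_rot": [0, 0, -0.48], "fingers": 0},
    {"slide": [0, 0, 0], "delta_rot": [0, 0, 0], "fingers": 0},
  ],
)

```text
time_s: 1.85
tcp_pos: [0.2946, -0.6071, 0.361]
eef_rot: [180.0, 0.0, -96.9]
contact_force: [-0.7, -0.7, 0.9]
gripper_width: 0.0439
gripper_force: 0.0
```

Now over the stand.

Call:
play_rows(
  rows=[
    {"slide": [-0.342, -0.133, 0], "delta_rot": [0, 0, 0], "fingers": 0},
    {"slide": [-0.342, -0.133, 0], "delta_rot": [0, 0, 0], "fingers": 0},
    {"slide": [-0.342, -0.133, 0], "delta_rot": [0, 0, 0], "fingers": 0},
    {"slide": [-0.342, -0.133, 0], "delta_rot": [0, 0, 0], "fingers": 0},
    {"slide": [-0.342, -0.133, 0], "delta_rot": [0, 0, 0], "fingers": 0},
    {"slide": [-0.342, -0.133, 0], "delta_rot": [0, 0, 0], "fingers": 0},
    {"slide": [-0.342, -0.133, 0], "delta_rot": [0, 0, 0], "fingers": 0},
    {"slide": [-0.342, -0.133, 0], "delta_rot": [0, 0, 0], "fingers": 0},
  ],
)

```text
time_s: 2.85
tcp_pos: [0.503, -0.2173, 0.3617]
eef_rot: [-180.0, 0.0, -97.0]
contact_force: [1.5, -0.3, 0.4]
gripper_width: 0.0435
gripper_force: 0.0
```

Call:
play_rows(
  rows=[
    {"slide": [0, 0, 0], "delta_rot": [0, 0, 0], "fingers": 0},
    {"slide": [0, 0, 0], "delta_rot": [0, 0, 0], "fingers": 0},
  ],
)

```text
time_s: 3.1
tcp_pos: [0.5024, -0.2188, 0.3615]
eef_rot: [180.0, -0.0, -96.9]
contact_force: [-0.5, -1.2, -0.6]
gripper_width: 0.0437
gripper_force: 0.0
```

Run:
```python
from h import *
from plant import r
np.set_printoptions(precision=4,suppress=True)
s=r.get_state();c=wristcam(r.capture("wrist"),s);pickle.dump(c,open("w1.pkl","wb"));cv2.imwrite("pics/w1.png",c["image"])
print(s["tcp_pos"],s["eef_rot"],c["T_tool_cam"],c["fx"])
K=lambda X:(lambda v:(v[:2]/v[2]*c["fx"]+[c["cx"],c["cy"]]))(c["R"]@np.array(X)+c["t"])
print("tab top expected px",K([.502,-.219,.24]))
```

```text
[ 0.5024 -0.2188  0.3615] [179.9781  -0.0062 -96.8873] [[ 0.0004 -0.9688 -0.248   0.0673]
 [ 1.      0.0003  0.0005  0.0013]
 [-0.0004 -0.248   0.9688 -0.1577]
 [ 0.      0.      0.      1.    ]] 328.11156192380435
tab top expected px [278.217  200.7779]
```

View pics/w1.png

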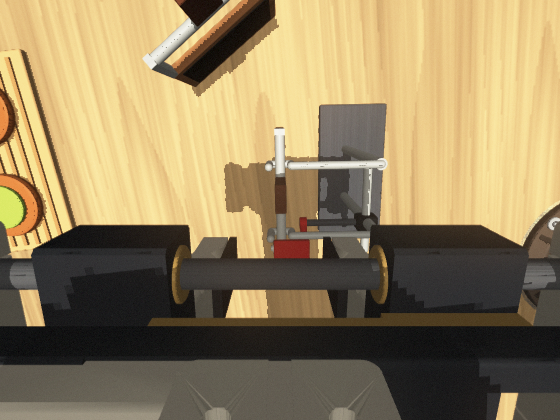

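Wrist view: bar runs upright in the picture at columns ~275-286 (rows 128-240), the tab is at (280,195), the keeper (red) at (291,248), fingers at (215,280) and (345,280). I'll measure columns finely.

Run:
```python
from h import *
np.set_printoptions(precision=4,suppress=True)
c=load("w1");im=c["image"];g=cv2.cvtColor(im,cv2.COLOR_BGR2GRAY)
print("tab rows col 281",[(y,im[y,281].tolist()) for y in range(172,222,1)])
for y in (135,150,182,190,198,206,220,228): print(y,g[y,266:294].tolist())
bar=[]
```

```text
tab rows col 281 [(172, [223, 232, 234]), (173, [141, 152, 159]), (174, [123, 134, 140]), (175, [120, 132, 137]), (176, [121, 133, 140]), (177, [46, 61, 75]), (178, [34, 47, 69]), (179, [32, 45, 65]), (180, [34, 48, 68]), (181, [33, 46, 69]), (182, [32, 46, 68]), (183, [33, 49, 70]), (184, [33, 47, 66]), (185, [39, 57, 84]), (186, [38, 56, 86]), (187, [39, 57, 87]), (188, [39, 56, 87]), (189, [38, 55, 86]), (190, [35, 53, 83]), (191, [37, 60, 84]), (192, [39, 54, 85]), (193, [38, 57, 86]), (194, [37, 51, 83]), (195, [40, 56, 84]), (196, [37, 54, 82]), (197, [36, 50, 81]), (198, [37, 54, 81]), (199, [36, 53, 80]), (200, [36, 54, 81]), (201, [33, 48, 75]), (202, [36, 52, 81]), (203, [36, 54, 78]), (204, [35, 51, 79]), (205, [34, 50, 77]), (206, [34, 51, 76]), (207, [34, 50, 77]), (208, [34, 50, 76]), (209, [32, 49, 76]), (210, [32, 50, 77]), (211, [33, 49, 76]), (212, [34, 51, 77]), (213, [53, 67, 89]), (214, [116, 128, 132]), (215, [121, 133, 137]), (216, [124, 136, 139]), (217, [123, 133, 137]), (218, [123, 136, 139]), (219, [124, 134, 139]), (220, [126, 137, 140]), (221, [123, 134, 
[... 410 characters left out ...]
 132, 129, 128, 126]
190 [111, 110, 109, 110, 107, 113, 116, 114, 97, 61, 61, 62, 59, 59, 63, 60, 60, 60, 65, 58, 92, 125, 129, 128, 130, 126, 127, 126]
198 [106, 110, 110, 107, 112, 110, 113, 115, 114, 57, 59, 55, 57, 58, 59, 60, 58, 60, 57, 59, 83, 119, 125, 131, 128, 125, 123, 127]
206 [109, 110, 109, 110, 108, 108, 108, 112, 112, 63, 55, 54, 56, 60, 57, 57, 58, 58, 53, 56, 76, 112, 118, 122, 129, 131, 127, 126]
220 [109, 110, 105, 107, 110, 107, 107, 105, 107, 113, 101, 112, 125, 131, 134, 137, 130, 125, 110, 107, 112, 117, 116, 111, 117, 123, 129, 126]
228 [119, 110, 105, 96, 91, 94, 100, 106, 105, 105, 85, 107, 122, 129, 131, 134, 130, 127, 118, 104, 109, 110, 108, 102, 89, 88, 88, 98]
```

Run:
```python
from h import *
np.set_printoptions(precision=4,suppress=True)
c=load("w1")
top=[onz(c,p,.24) for p in((274.6,199),(286.1,199),(280.3,184.6),(280.3,213.1))]
print("tabtop",np.array(top),(top[0]+top[1])/2,(top[2]+top[3])/2,np.linalg.norm(top[0]-top[1]),np.linalg.norm(top[2]-top[3]))
b=[onz(c,p,.19) for p in((279.4,135),(279.4,150),(280.3,220))]
d=b[2]-b[0];print("bar",np.array(b),"yaw",np.degrees(np.arctan2(d[1],d[0]))-90)
# tab target in tool axes from TCP
s=np.array([.5024,-.2188]);y=np.radians(-96.887)
for X in((top[0]+top[1])/2,(b[0]+b[2])/2):
    d=X[:2]-s;print("tool xy mm",1e3*(d@[np.cos(y),np.sin(y)]),1e3*(d@[np.sin(y),-np.cos(y)]))
d=(top[2]+top[3])/2;d=d[:2]-s;print(1e3*(d@[np.cos(y),np.sin(y)]))
```

```text
tabtop [[ 0.5049 -0.221   0.24  ]
 [ 0.495  -0.2198  0.24  ]
 [ 0.4985 -0.2331  0.24  ]
 [ 0.5015 -0.2077  0.24  ]] [ 0.5    -0.2204  0.24  ] [ 0.5    -0.2204  0.24  ] 0.010046714047476217 0.025565638707710888
bar [[ 0.4944 -0.2729  0.19  ]
 [ 0.4962 -0.2584  0.19  ]
 [ 0.5039 -0.1863  0.19  ]] yaw -6.24780859248385
tool xy mm 1.8440920411342847 2.2375333839176283
tool xy mm 11.076982874795771 1.906810646053986
1.837326608394621
```

Sizes agree (10.0 and 25.6 mm). The tab is 1.8 mm and 2.2 mm off along tool x and y. Descending.

Call:
play_rows(
  rows=[
    {"slide": [0.012, 0.015, 0.2], "delta_rot": [0, 0, -0.06], "fingers": 0},
    {"slide": [0, 0, 0.3], "delta_rot": [0, 0, 0], "fingers": 0},
    {"slide": [0, 0, 0.2], "delta_rot": [0, 0, 0], "fingers": 0},
    {"slide": [0, 0, 0.15], "delta_rot": [0, 0, 0], "fingers": 0},
    {"slide": [0, 0, 0.15], "delta_rot": [0, 0, 0], "fingers": 0},
    {"slide": [0, 0, 0.1], "delta_rot": [0, 0, 0], "fingers": 0},
    {"slide": [0, 0, 0.03], "delta_rot": [0, 0, 0], "fingers": 0},
    {"slide": [0, 0, 0], "delta_rot": [0, 0, 0], "fingers": -0.4},
  ],
  squeeze=4,
)

```text
time_s: 4.15
tcp_pos: [0.5001, -0.221, 0.1924]
eef_rot: [-180.0, -0.0, -96.7]
contact_force: [0.0, 0.5, 0.7]
gripper_width: 0.0381
gripper_force: 0.0
```

Call:
play_rows(
  rows=[
    {"slide": [0, 0, 0], "delta_rot": [0, 0, 0], "fingers": -0.6},
    {"slide": [0, 0, 0], "delta_rot": [0, 0, 0], "fingers": -0.68},
    {"slide": [0, 0, 0], "delta_rot": [0, 0, 0], "fingers": -0.68},
  ],
)

```text
time_s: 4.53
tcp_pos: [0.5002, -0.2205, 0.1924]
eef_rot: [-180.0, 0.0, -96.6]
contact_force: [0.4, -0.8, -0.5]
gripper_width: 0.0151
gripper_force: 0.0
```

Run:
```python
from h import *
from plant import r
s=r.get_state();c=wristcam(r.capture("wrist"),s);pickle.dump(c,open("w2.pkl","wb"))
im=cv2.resize(c["image"][120:340,180:400],None,fx=2.7,fy=2.7,interpolation=cv2.INTER_CUBIC);cv2.imwrite("pics/w2.png",im)
print(s["tcp_pos"],s["contact_force"],s["gripper_width"])
```

```text
[ 0.50020036 -0.22054127  0.1924332 ] [ 0.42859464 -0.83100766 -0.52820168] 0.015085505875607282
```

View pics/w2.png

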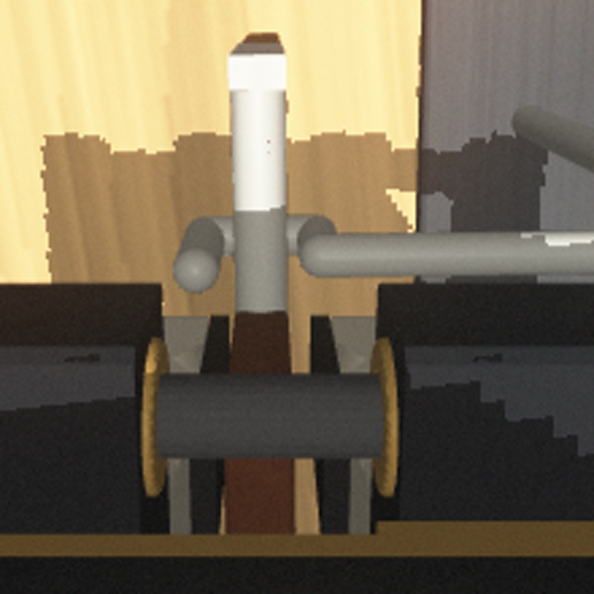

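Both pads straddle the tab: pad edges at columns 228 and 312 in the crop, the tab between 233 and 291, so the tab sits about 1.4 mm toward tool -y. I'll centre on it and close gently.

Call:
play_rows(
  rows=[
    {"slide": [0, -0.009, 0], "delta_rot": [0, 0, 0], "fingers": -0.68},
    {"slide": [0, 0, 0], "delta_rot": [0, 0, 0], "fingers": -0.8},
    {"slide": [0, 0, 0], "delta_rot": [0, 0, 0], "fingers": -1},
    {"slide": [0, 0, 0], "delta_rot": [0, 0, 0], "fingers": -1},
    {"slide": [0, 0, 0], "delta_rot": [0, 0, 0], "fingers": -1},
  ],
  squeeze=4,
)

```text
time_s: 5.2
tcp_pos: [0.5014, -0.2207, 0.1921]
eef_rot: [-180.0, 0.0, -96.6]
contact_force: [-0.2, 0.5, 0.0]
gripper_width: 0.0099
gripper_force: 4.0
```

Call:
play_rows(
  rows=[
    {"slide": [0, 0, 0], "delta_rot": [0, 0, 0], "fingers": -1},
    {"slide": [0, 0, 0], "delta_rot": [0, 0, 0], "fingers": -1},
    {"slide": [0, 0, 0], "delta_rot": [0, 0, 0], "fingers": -1},
  ],
)

```text
time_s: 5.58
tcp_pos: [0.5014, -0.2207, 0.1921]
eef_rot: [-180.0, 0.0, -96.6]
contact_force: [0.4, 0.6, 0.4]
gripper_width: 0.0099
gripper_force: 4.0
```

Call:
play_rows(
  rows=[
    {"slide": [0, 0, 0], "delta_rot": [0, 0, 0], "fingers": -1},
    {"slide": [0, 0, 0], "delta_rot": [0, 0, 0], "fingers": -1},
    {"slide": [0, 0, -0.01], "delta_rot": [0, 0, 0], "fingers": -1},
    {"slide": [0, 0, -0.01], "delta_rot": [0, 0, 0], "fingers": -1},
    {"slide": [0, 0, 0], "delta_rot": [0, 0, 0], "fingers": -1},
    {"slide": [0, 0, 0], "delta_rot": [0, 0, 0], "fingers": -1},
  ],
  squeeze=55,
)

```text
time_s: 6.32
tcp_pos: [0.5013, -0.2207, 0.1949]
eef_rot: [180.0, 0.0, -96.6]
contact_force: [-0.7, -0.1, -1.6]
gripper_width: 0.0098
gripper_force: 55.0
```

Call:
play_rows(
  rows=[
    {"slide": [-0.007, 0, 0], "delta_rot": [0, 0, 0], "fingers": -1},
    {"slide": [-0.007, 0, 0], "delta_rot": [0, 0, 0], "fingers": -1},
    {"slide": [0, 0, 0], "delta_rot": [0, 0, 0], "fingers": -1},
  ],
)

```text
time_s: 6.7
tcp_pos: [0.5016, -0.2185, 0.1951]
eef_rot: [180.0, 0.0, -96.6]
contact_force: [0.2, -0.7, -1.7]
gripper_width: 0.0096
gripper_force: 55.0
```

Call:
play_rows(
  rows=[
    {"slide": [-0.0067, 0, 0], "delta_rot": [0, 0, 0], "fingers": -1},
    {"slide": [0, 0, 0], "delta_rot": [0, 0, 0], "fingers": -1},
  ],
)

```text
time_s: 6.95
tcp_pos: [0.5018, -0.2176, 0.195]
eef_rot: [180.0, 0.0, -96.6]
contact_force: [-0.8, -0.0, -2.0]
gripper_width: 0.0096
gripper_force: 55.0
```

Call:
play_rows(
  rows=[
    {"slide": [-0.0067, 0, 0], "delta_rot": [0, 0, 0], "fingers": -1},
    {"slide": [0, 0, 0], "delta_rot": [0, 0, 0], "fingers": -1},
  ],
)

```text
time_s: 7.2
tcp_pos: [0.5018, -0.2166, 0.1951]
eef_rot: [180.0, 0.0, -96.6]
contact_force: [0.6, 0.4, -1.7]
gripper_width: 0.01
gripper_force: 55.0
```

Call:
play_rows(
  rows=[
    {"slide": [-0.0067, 0, 0], "delta_rot": [0, 0, 0], "fingers": -1},
    {"slide": [0, 0, 0], "delta_rot": [0, 0, 0], "fingers": -1},
  ],
)

```text
time_s: 7.45
tcp_pos: [0.502, -0.2156, 0.1951]
eef_rot: [-180.0, 0.0, -96.6]
contact_force: [-0.7, -0.4, -1.9]
gripper_width: 0.0099
gripper_force: 55.0
```

Call:
play_rows(
  rows=[
    {"slide": [-0.0067, 0, 0], "delta_rot": [0, 0, 0], "fingers": -1},
    {"slide": [0, 0, 0], "delta_rot": [0, 0, 0], "fingers": -1},
  ],
)

```text
time_s: 7.7
tcp_pos: [0.5021, -0.2146, 0.1951]
eef_rot: [-180.0, 0.0, -96.6]
contact_force: [0.2, -0.4, -1.6]
gripper_width: 0.0098
gripper_force: 55.0
```

Call:
play_rows(
  rows=[
    {"slide": [-0.0067, 0, 0], "delta_rot": [0, 0, 0], "fingers": -1},
    {"slide": [0, 0, 0], "delta_rot": [0, 0, 0], "fingers": -1},
  ],
)

```text
time_s: 7.95
tcp_pos: [0.5022, -0.2136, 0.1951]
eef_rot: [-180.0, -0.0, -96.6]
contact_force: [0.5, -0.1, -1.6]
gripper_width: 0.0095
gripper_force: 55.0
```

Call:
play_rows(
  rows=[
    {"slide": [-0.0067, 0, 0], "delta_rot": [0, 0, 0], "fingers": -1},
    {"slide": [0, 0, 0], "delta_rot": [0, 0, 0], "fingers": -1},
  ],
)

```text
time_s: 8.2
tcp_pos: [0.5023, -0.2128, 0.1951]
eef_rot: [-180.0, -0.0, -96.6]
contact_force: [-0.5, -1.7, -2.1]
gripper_width: 0.0097
gripper_force: 55.0
```

Call:
play_rows(
  rows=[
    {"slide": [-0.0067, 0, 0], "delta_rot": [0, 0, 0], "fingers": -1},
    {"slide": [0, 0, 0], "delta_rot": [0, 0, 0], "fingers": -1},
  ],
)

```text
time_s: 8.45
tcp_pos: [0.5024, -0.2117, 0.195]
eef_rot: [180.0, -0.0, -96.6]
contact_force: [-1.2, -1.8, -2.0]
gripper_width: 0.0097
gripper_force: 55.0
```

Call:
play_rows(
  rows=[
    {"slide": [-0.0067, 0, 0], "delta_rot": [0, 0, 0], "fingers": -1},
    {"slide": [0, 0, 0], "delta_rot": [0, 0, 0], "fingers": -1},
  ],
)

```text
time_s: 8.7
tcp_pos: [0.5025, -0.2106, 0.1951]
eef_rot: [180.0, 0.0, -96.6]
contact_force: [0.4, -1.9, -2.4]
gripper_width: 0.0099
gripper_force: 55.0
```

Call:
play_rows(
  rows=[
    {"slide": [-0.0067, 0, 0], "delta_rot": [0, 0, 0], "fingers": -1},
    {"slide": [0, 0, 0], "delta_rot": [0, 0, 0], "fingers": -1},
  ],
)

```text
time_s: 8.95
tcp_pos: [0.5026, -0.2096, 0.1951]
eef_rot: [180.0, 0.0, -96.6]
contact_force: [-0.3, -1.5, -1.5]
gripper_width: 0.0101
gripper_force: 55.0
```

Call:
play_rows(
  rows=[
    {"slide": [-0.0067, 0, 0], "delta_rot": [0, 0, 0], "fingers": -1},
    {"slide": [0, 0, 0], "delta_rot": [0, 0, 0], "fingers": -1},
  ],
)

```text
time_s: 9.2
tcp_pos: [0.5027, -0.2086, 0.1951]
eef_rot: [180.0, 0.0, -96.6]
contact_force: [-0.3, -2.1, -1.2]
gripper_width: 0.0095
gripper_force: 55.0
```

Call:
play_rows(
  rows=[
    {"slide": [-0.0067, 0, 0], "delta_rot": [0, 0, 0], "fingers": -1},
    {"slide": [0, 0, 0], "delta_rot": [0, 0, 0], "fingers": -1},
  ],
)

```text
time_s: 9.45
tcp_pos: [0.5028, -0.2076, 0.195]
eef_rot: [180.0, -0.0, -96.6]
contact_force: [-1.6, -2.7, -1.9]
gripper_width: 0.0096
gripper_force: 55.0
```

Call:
play_rows(
  rows=[
    {"slide": [-0.0067, 0, 0], "delta_rot": [0, 0, 0], "fingers": -1},
    {"slide": [0, 0, 0], "delta_rot": [0, 0, 0], "fingers": -1},
  ],
)

```text
time_s: 9.7
tcp_pos: [0.5029, -0.2066, 0.1951]
eef_rot: [180.0, -0.0, -96.6]
contact_force: [-0.6, -2.4, -2.6]
gripper_width: 0.0099
gripper_force: 55.0
```

Call:
play_rows(
  rows=[
    {"slide": [-0.0067, 0, 0], "delta_rot": [0, 0, 0], "fingers": -1},
    {"slide": [0, 0, 0], "delta_rot": [0, 0, 0], "fingers": -1},
  ],
)

```text
time_s: 9.95
tcp_pos: [0.5031, -0.2057, 0.1951]
eef_rot: [180.0, -0.0, -96.6]
contact_force: [-0.6, -3.8, -1.6]
gripper_width: 0.0097
gripper_force: 55.0
```

Call:
play_rows(
  rows=[
    {"slide": [-0.0047, 0, 0], "delta_rot": [0, 0, 0], "fingers": -1},
    {"slide": [0, 0, 0], "delta_rot": [0, 0, 0], "fingers": -1},
  ],
)

```text
time_s: 10.2
tcp_pos: [0.5031, -0.205, 0.1951]
eef_rot: [180.0, -0.0, -96.6]
contact_force: [-0.7, -3.8, -1.7]
gripper_width: 0.0098
gripper_force: 55.0
```

Run:
```python
from h import *
from plant import r
f=[];m=[]
for i in range(6):
    c=r.capture(("side","scene")[i%2]);s=r.get_state();f.append(s["contact_force"]);m.append(s["moment"])
    if i<2: pickle.dump(c,open(("p_side","p_scene")[i]+".pkl","wb"))
print(np.mean(f,0),np.std(f,0),np.mean(m,0),s["tcp_pos"],s["eef_rot"])
A=cv2.resize(load("p_side")["image"][140:240,310:410],None,fx=4,fy=4,interpolation=cv2.INTER_CUBIC)
B=cv2.resize(load("p_scene")["image"][170:270,160:260],None,fx=4,fy=4,interpolation=cv2.INTER_CUBIC)
cv2.imwrite("pics/p.png",np.hstack([A,B]))
```

```text
[-1.03208146 -4.31250478 -2.08310042] [0.51902706 0.47353166 0.37083479] [-1.82901029  0.52490463  0.02198205] [ 0.5031603  -0.20499498  0.19503923] [ 1.79993788e+02 -3.01152617e-03 -9.66380853e+01]
```

View pics/p.png

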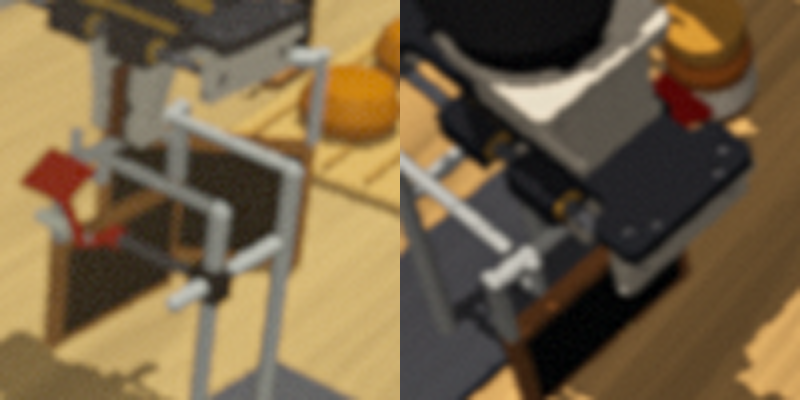

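The side crop shows the red keeper tilted outward with its roller against the sign's edge at about (60,225); the push is about 4.4 N and the grip is unchanged. A little more pushing is needed.

Call:
play_rows(
  rows=[
    {"slide": [-0.004, 0, 0], "delta_rot": [0, 0, 0], "fingers": -1},
    {"slide": [0, 0, 0], "delta_rot": [0, 0, 0], "fingers": -1},
  ],
)

```text
time_s: 10.75
tcp_pos: [0.5032, -0.2044, 0.1951]
eef_rot: [180.0, -0.0, -96.6]
contact_force: [-1.5, -4.9, -2.5]
gripper_width: 0.01
gripper_force: 55.0
```

```bash
cat > f.py <<'E'
from h import *
from plant import r
f=[]
for i in range(6): r.capture("side");s=r.get_state();f.append(s["contact_force"])
print(np.mean(f,0).round(2),np.std(f,0).round(2),s["tcp_pos"].round(4),s["eef_rot"].round(2),s["time_s"])
E
python3 f.py
```

```text
[-1.1  -4.95 -2.13] [0.43 0.35 0.52] [ 0.5032 -0.2045  0.1951] [ 1.7999e+02 -1.0000e-02 -9.6630e+01] 11.05
```

Call:
play_rows(
  rows=[
    {"slide": [-0.003, 0, 0], "delta_rot": [0, 0, 0], "fingers": -1},
    {"slide": [0, 0, 0], "delta_rot": [0, 0, 0], "fingers": -1},
  ],
)

```text
time_s: 11.3
tcp_pos: [0.5033, -0.2041, 0.1951]
eef_rot: [180.0, -0.0, -96.6]
contact_force: [-1.0, -5.6, -2.9]
gripper_width: 0.0098
gripper_force: 55.0
```

```bash
python3 f.py
```

```text
[-1.14 -5.45 -2.5 ] [0.33 0.34 0.38] [ 0.5032 -0.2042  0.1951] [ 1.7999e+02 -2.0000e-02 -9.6630e+01] 11.6
```

Call:
play_rows(
  rows=[
    {"slide": [-0.004, 0, 0], "delta_rot": [0, 0, 0], "fingers": -1},
    {"slide": [0, 0, 0], "delta_rot": [0, 0, 0], "fingers": -1},
  ],
)

```text
time_s: 11.85
tcp_pos: [0.5033, -0.2037, 0.1952]
eef_rot: [180.0, -0.0, -96.6]
contact_force: [-1.8, -6.9, -1.8]
gripper_width: 0.0096
gripper_force: 55.0
```

```bash
python3 f.py
```

```text
[-1.06 -6.58 -2.22] [0.34 0.56 0.49] [ 0.5033 -0.2037  0.1951] [ 1.7999e+02 -4.0000e-02 -9.6630e+01] 12.15
```

Call:
play_rows(
  rows=[
    {"slide": [-0.002, 0.002, 0], "delta_rot": [0, 0, 0], "fingers": -1},
    {"slide": [0, 0, -0.01], "delta_rot": [0, 0, 0], "fingers": -1},
    {"slide": [0, 0, -0.01], "delta_rot": [0, 0, 0], "fingers": -1},
    {"slide": [0, 0, -0.01], "delta_rot": [0, 0, 0], "fingers": -1},
    {"slide": [0, 0, 0], "delta_rot": [0, 0, 0], "fingers": -1},
  ],
)

```text
time_s: 12.78
tcp_pos: [0.5032, -0.2036, 0.1998]
eef_rot: [-180.0, -0.1, -96.6]
contact_force: [-0.6, -7.2, -3.9]
gripper_width: 0.0096
gripper_force: 55.0
```

```bash
python3 f.py
```

```text
[-1.   -6.85 -2.36] [0.62 0.56 0.48] [ 0.5032 -0.2036  0.1997] [-1.7999e+02 -5.0000e-02 -9.6630e+01] 13.075
```

Call:
play_rows(
  rows=[
    {"slide": [0, 0, -0.01], "delta_rot": [0, 0, 0], "fingers": -1},
    {"slide": [0, 0, -0.01], "delta_rot": [0, 0, 0], "fingers": -1},
    {"slide": [0, 0, 0], "delta_rot": [0, 0, 0], "fingers": -1},
  ],
)

```text
time_s: 13.45
tcp_pos: [0.5032, -0.2036, 0.2028]
eef_rot: [-180.0, -0.1, -96.6]
contact_force: [-0.4, -6.5, -2.2]
gripper_width: 0.0098
gripper_force: 55.0
```

Call:
play_rows(
  rows=[
    {"slide": [0, 0, -0.007], "delta_rot": [0, 0, 0], "fingers": -1},
    {"slide": [0, 0, 0], "delta_rot": [0, 0, 0], "fingers": -1},
  ],
)

```text
time_s: 13.7
tcp_pos: [0.5032, -0.2036, 0.2039]
eef_rot: [-180.0, -0.1, -96.6]
contact_force: [-0.8, -7.0, -2.7]
gripper_width: 0.0095
gripper_force: 55.0
```

Call:
play_rows(
  rows=[
    {"slide": [0, 0, -0.007], "delta_rot": [0, 0, 0], "fingers": -1},
    {"slide": [0, 0, 0], "delta_rot": [0, 0, 0], "fingers": -1},
  ],
)

```text
time_s: 13.95
tcp_pos: [0.5032, -0.2036, 0.2049]
eef_rot: [-180.0, -0.1, -96.6]
contact_force: [-1.4, -7.3, -2.9]
gripper_width: 0.0098
gripper_force: 55.0
```

Call:
play_rows(
  rows=[
    {"slide": [0, 0, -0.007], "delta_rot": [0, 0, 0], "fingers": -1},
    {"slide": [0, 0, 0], "delta_rot": [0, 0, 0], "fingers": -1},
  ],
)

```text
time_s: 14.2
tcp_pos: [0.5032, -0.2035, 0.206]
eef_rot: [-180.0, -0.1, -96.6]
contact_force: [-1.9, -6.6, -3.0]
gripper_width: 0.0099
gripper_force: 55.0
```

Call:
play_rows(
  rows=[
    {"slide": [0, 0, -0.007], "delta_rot": [0, 0, 0], "fingers": -1},
    {"slide": [0, 0, -0.007], "delta_rot": [0, 0, 0], "fingers": -1},
    {"slide": [0, 0, 0], "delta_rot": [0, 0, 0], "fingers": -1},
  ],
)

```text
time_s: 14.58
tcp_pos: [0.5032, -0.2035, 0.2081]
eef_rot: [-180.0, -0.1, -96.6]
contact_force: [-0.3, -7.0, -2.5]
gripper_width: 0.0098
gripper_force: 55.0
```

Call:
play_rows(
  rows=[
    {"slide": [0, 0, -0.01], "delta_rot": [0, 0, 0], "fingers": -1},
    {"slide": [0, 0, -0.01], "delta_rot": [0, 0, 0], "fingers": -1},
    {"slide": [0, 0, 0], "delta_rot": [0, 0, 0], "fingers": -1},
  ],
)

```text
time_s: 14.95
tcp_pos: [0.5032, -0.2036, 0.2111]
eef_rot: [-180.0, -0.1, -96.6]
contact_force: [-1.0, -6.5, -2.2]
gripper_width: 0.0099
gripper_force: 55.0
```

Call:
play_rows(
  rows=[
    {"slide": [0, 0, -0.01], "delta_rot": [0, 0, 0], "fingers": -1},
    {"slide": [0, 0, -0.01], "delta_rot": [0, 0, 0], "fingers": -1},
    {"slide": [0, 0, 0], "delta_rot": [0, 0, 0], "fingers": -1},
  ],
)

```text
time_s: 15.32
tcp_pos: [0.5032, -0.2036, 0.2141]
eef_rot: [-180.0, -0.1, -96.6]
contact_force: [-1.2, -6.8, -2.3]
gripper_width: 0.0097
gripper_force: 55.0
```

Call:
play_rows(
  rows=[
    {"slide": [0, 0, -0.01], "delta_rot": [0, 0, 0], "fingers": -1},
    {"slide": [0, 0, -0.01], "delta_rot": [0, 0, 0], "fingers": -1},
    {"slide": [0, 0, 0], "delta_rot": [0, 0, 0], "fingers": -1},
  ],
)

```text
time_s: 15.7
tcp_pos: [0.5032, -0.2035, 0.2171]
eef_rot: [-180.0, -0.1, -96.6]
contact_force: [-0.6, -5.8, -2.6]
gripper_width: 0.0099
gripper_force: 55.0
```

Call:
play_rows(
  rows=[
    {"slide": [0, 0, -0.01], "delta_rot": [0, 0, 0], "fingers": -1},
    {"slide": [0, 0, -0.008], "delta_rot": [0, 0, 0], "fingers": -1},
    {"slide": [0, -0.02, 0], "delta_rot": [0, 0, 0], "fingers": -1},
    {"slide": [0, 0, 0], "delta_rot": [0, 0, 0], "fingers": -1},
  ],
)

```text
time_s: 16.2
tcp_pos: [0.5052, -0.2036, 0.2192]
eef_rot: [179.9, -0.0, -96.6]
contact_force: [-3.6, -5.6, -1.4]
gripper_width: 0.0097
gripper_force: 55.0
```

Call:
play_rows(
  rows=[
    {"slide": [0, -0.02, 0], "delta_rot": [0, 0, 0], "fingers": -1},
    {"slide": [0, -0.02, 0], "delta_rot": [0, 0, 0], "fingers": -1},
    {"slide": [0, 0, 0], "delta_rot": [0, 0, 0], "fingers": -1},
  ],
)

```text
time_s: 16.58
tcp_pos: [0.5113, -0.2042, 0.2192]
eef_rot: [179.9, -0.0, -96.6]
contact_force: [-3.0, -4.8, -1.5]
gripper_width: 0.0098
gripper_force: 55.0
```

Call:
play_rows(
  rows=[
    {"slide": [0, -0.03, 0], "delta_rot": [0, 0, 0], "fingers": -1},
    {"slide": [0, -0.03, 0], "delta_rot": [0, 0, 0], "fingers": -1},
    {"slide": [0, 0, 0], "delta_rot": [0, 0, 0], "fingers": -1},
  ],
)

```text
time_s: 16.95
tcp_pos: [0.5217, -0.2044, 0.2194]
eef_rot: [-180.0, 0.1, -96.6]
contact_force: [0.6, -0.3, -1.5]
gripper_width: 0.0096
gripper_force: 55.0
```

Sign is out of the hook and swinging free in the grip (keeper force gone). Moving further out and up.

Call:
play_rows(
  rows=[
    {"slide": [0, -0.1, 0], "delta_rot": [0, 0, 0], "fingers": -1},
    {"slide": [0, -0.1, 0], "delta_rot": [0, 0, 0], "fingers": -1},
    {"slide": [0, -0.1, 0], "delta_rot": [0, 0, 0], "fingers": -1},
    {"slide": [0, -0.1, 0], "delta_rot": [0, 0, 0], "fingers": -1},
    {"slide": [0, -0.1, -0.1], "delta_rot": [0, 0, 0], "fingers": -1},
    {"slide": [0, 0, -0.2], "delta_rot": [0, 0, 0], "fingers": -1},
    {"slide": [0, 0, -0.1], "delta_rot": [0, 0, 0], "fingers": -1},
    {"slide": [0, 0, 0], "delta_rot": [0, 0, 0], "fingers": -1},
  ],
)

```text
time_s: 17.95
tcp_pos: [0.5962, -0.2138, 0.2804]
eef_rot: [-179.9, 0.0, -96.6]
contact_force: [0.6, -0.3, -2.2]
gripper_width: 0.0095
gripper_force: 55.0
```

Call:
play_rows(
  rows=[
    {"slide": [0, 0, 0], "delta_rot": [0, 0, -1], "fingers": -1},
    {"slide": [0, 0, 0], "delta_rot": [0, 0, -1], "fingers": -1},
    {"slide": [0, 0, 0], "delta_rot": [0, 0, -1], "fingers": -1},
    {"slide": [0, 0, 0], "delta_rot": [0, 0, -1], "fingers": -1},
    {"slide": [0, 0, 0], "delta_rot": [0, 0, -1], "fingers": -1},
    {"slide": [0, 0, 0], "delta_rot": [0, 0, -0.63], "fingers": -1},
  ],
)

```text
time_s: 18.7
tcp_pos: [0.5949, -0.2135, 0.278]
eef_rot: [179.9, 0.1, -70.7]
contact_force: [-0.0, 0.2, -1.2]
gripper_width: 0.0092
gripper_force: 55.0
```

Call:
play_rows(
  rows=[
    {"slide": [-0.26, -0.06, 0], "delta_rot": [0, 0, 0], "fingers": -1},
    {"slide": [-0.26, -0.06, 0], "delta_rot": [0, 0, 0], "fingers": -1},
    {"slide": [-0.26, -0.06, 0], "delta_rot": [0, 0, 0], "fingers": -1},
    {"slide": [-0.26, -0.06, 0], "delta_rot": [0, 0, 0], "fingers": -1},
    {"slide": [-0.26, -0.06, 0], "delta_rot": [0, 0, 0], "fingers": -1},
    {"slide": [-0.26, -0.06, 0], "delta_rot": [0, 0, 0], "fingers": -1},
    {"slide": [-0.26, -0.06, 0], "delta_rot": [0, 0, 0], "fingers": -1},
    {"slide": [-0.26, -0.06, 0], "delta_rot": [0, 0, 0], "fingers": -1},
  ],
)

```text
time_s: 19.7
tcp_pos: [0.5601, 0.1058, 0.2783]
eef_rot: [179.9, 0.0, -70.8]
contact_force: [-0.1, 0.4, -2.7]
gripper_width: 0.0097
gripper_force: 55.0
```

Call:
play_rows(
  rows=[
    {"slide": [-0.26, -0.06, 0], "delta_rot": [0, 0, 0], "fingers": -1},
    {"slide": [-0.26, -0.06, 0], "delta_rot": [0, 0, 0], "fingers": -1},
    {"slide": [0, 0, 0], "delta_rot": [0, 0, 0], "fingers": -1},
    {"slide": [0, 0, 0], "delta_rot": [0, 0, 0], "fingers": -1},
    {"slide": [0, 0, 0], "delta_rot": [0, 0, 0], "fingers": -1},
  ],
)

```text
time_s: 20.32
tcp_pos: [0.5524, 0.1833, 0.2792]
eef_rot: [180.0, -0.0, -70.9]
contact_force: [0.4, 0.4, -1.8]
gripper_width: 0.0095
gripper_force: 55.0
```

Run:
```python
from h import *
from plant import r
s=r.get_state();c=wristcam(r.capture("wrist"),s);pickle.dump(c,open("w3.pkl","wb"))
cv2.imwrite("pics/w3.png",cv2.resize(c["image"][:240,150:410],None,fx=3,fy=2.5*1.0,interpolation=cv2.INTER_CUBIC))
print(s["tcp_pos"],s["eef_rot"],s["contact_force"],s["time_s"])
```

```text
[0.55236027 0.18334226 0.27917775] [ 1.79970182e+02 -7.48201583e-03 -7.08798331e+01] [ 0.4166228   0.44128157 -1.75588518] 20.325
```

View pics/w3.png

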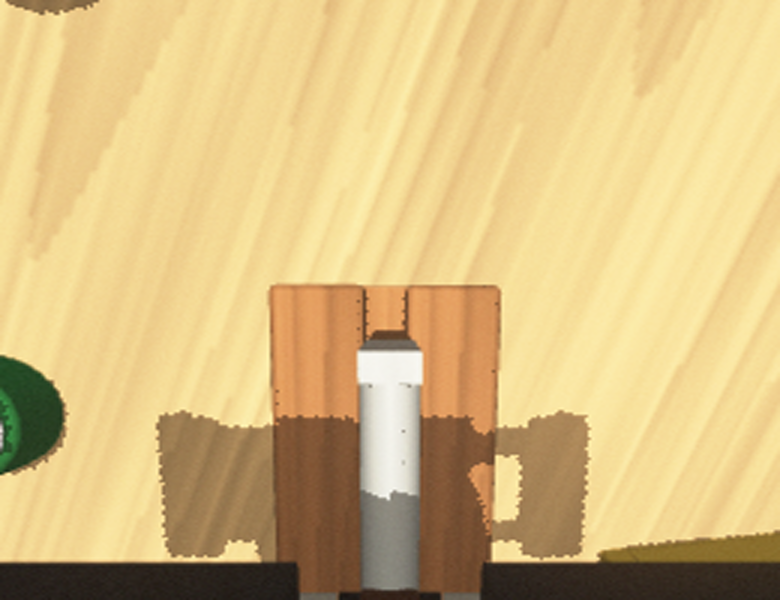

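Wrist view: the block's near end is at row 287 of the crop, slot edges at columns 364 and 407, block sides at 270 and 500. The sign is edge-on above it, at columns ~358-422.

Run:
```python
from h import *
np.set_printoptions(precision=4,suppress=True)
c=load("w3");g=cv2.cvtColor(c["image"],cv2.COLOR_BGR2GRAY).astype(int);im=c["image"].astype(int)
f=lambda p,z=.045:onz(c,((p[0]+.5)/3+149.5,(p[1]+.5)/2.5-.5),z)
tcp=np.array([.55236,.18334]);y=np.radians(-70.88);ux=np.array([np.cos(y),np.sin(y)]);uy=np.array([np.sin(y),-np.cos(y)])
def tl(X): d=X[:2]-tcp;return 1e3*np.array([d@ux,d@uy])
for n,p in dict(L0=(270,287),L1=(276,555),R0=(499,287),R1=(491,555),sL=(364,290),sR=(407,290),sL1=(364,325),sR1=(406,325)).items(): print(n,tl(f(p)))
# sign's foot: bottom -y corner of board ~ at z .1472
print("tab/bar end z.277",tl(f((358,355),.282)),tl(f((422,355),.282)))
print("board dark bottom",tl(f((368,335),.147)),tl(f((411,335),.147)))
for r0 in (118,122,126,130,134,138,142): print(r0,g[r0,262:296].tolist())
```

```text
L0 [ 74.4882 -43.9666]
L1 [-54.4751 -45.3008]
R0 [74.5241 43.8851]
R1 [-54.4632  44.1701]
sL [73.1717 -7.9173]
sR [73.1784  8.5935]
sL1 [57.4569 -8.0118]
sR1 [57.463   8.2815]
tab/bar end z.277 [57.5497 -3.2149] [57.5531  6.6842]
board dark bottom [56.4672 -4.4029] [56.4717  7.9727]
118 [154, 159, 159, 157, 155, 158, 155, 150, 135, 76, 162, 170, 173, 175, 179, 181, 183, 179, 172, 175, 176, 176, 170, 82, 147, 168, 179, 179, 175, 175, 175, 165, 158, 164]
122 [153, 160, 158, 159, 159, 157, 156, 151, 138, 78, 162, 168, 173, 175, 178, 182, 183, 178, 172, 177, 179, 173, 169, 82, 146, 169, 177, 176, 171, 175, 176, 163, 160, 162]
126 [154, 159, 160, 159, 155, 156, 158, 147, 137, 72, 159, 166, 172, 174, 176, 177, 181, 172, 170, 175, 177, 177, 169, 80, 147, 174, 175, 178, 172, 172, 174, 160, 159, 167]
130 [156, 159, 160, 159, 163, 159, 158, 153, 136, 72, 154, 166, 169, 173, 177, 182, 184, 174, 172, 175, 175, 172, 142, 89, 148, 170, 179, 176, 174, 172, 172, 161, 157, 165]
134 [160, 159, 161, 161, 160, 158, 159, 150, 139, 71, 102, 119, 72, 72, 73, 70, 73, 74, 73, 74, 73, 75, 73, 74, 118, 171, 178, 178, 172, 174, 173, 162, 159, 166]
138 [156, 163, 162, 162, 159, 159, 161, 152, 121, 102, 107, 104, 104, 102, 106, 107, 102, 104, 105, 105, 103, 100, 100, 101, 107, 105, 112, 149, 168, 173, 171, 156, 159, 164]
142 [159, 164, 160, 161, 162, 160, 165, 232, 245, 244, 245, 245, 245, 245, 245, 244, 244, 243, 243, 242, 242, 244, 244, 244, 244, 244, 245, 246, 233, 173, 167, 157, 161, 165]
```

The slot centre is 1.45 mm toward tool -y and ~3 mm toward -x of the sign, measured relative to the sign itself. Correcting and lowering.

Call:
play_rows(
  rows=[
    {"slide": [-0.02, -0.0097, 0], "delta_rot": [0, 0, 0], "fingers": -1},
    {"slide": [0, 0, 0.15], "delta_rot": [0, 0, 0], "fingers": -1},
    {"slide": [0, 0, 0.15], "delta_rot": [0, 0, 0], "fingers": -1},
    {"slide": [0, 0, 0.15], "delta_rot": [0, 0, 0], "fingers": -1},
    {"slide": [0, 0, 0.1], "delta_rot": [0, 0, 0], "fingers": -1},
    {"slide": [0, 0, 0], "delta_rot": [0, 0, 0], "fingers": -1},
    {"slide": [0, 0, 0], "delta_rot": [0, 0, 0], "fingers": -1},
  ],
)

```text
time_s: 21.25
tcp_pos: [0.5534, 0.1877, 0.1979]
eef_rot: [-179.9, 0.0, -70.8]
contact_force: [0.1, -0.7, -1.6]
gripper_width: 0.0096
gripper_force: 55.0
```

Call:
play_rows(
  rows=[
    {"slide": [0, 0, 0.025], "delta_rot": [0, 0, 0], "fingers": -1},
    {"slide": [0, 0, 0.025], "delta_rot": [0, 0, 0], "fingers": -1},
    {"slide": [0, 0, 0.025], "delta_rot": [0, 0, 0], "fingers": -1},
    {"slide": [0, 0, 0], "delta_rot": [0, 0, 0], "fingers": -1},
  ],
)

```text
time_s: 21.75
tcp_pos: [0.5526, 0.1874, 0.1853]
eef_rot: [180.0, -0.0, -70.8]
contact_force: [-0.1, -0.5, -2.0]
gripper_width: 0.0097
gripper_force: 55.0
```

```bash
python3 f.py
```

```text
[ 0.   -0.07 -1.98] [0.24 0.45 0.31] [0.5529 0.1876 0.1859] [-1.7998e+02  1.0000e-02 -7.0830e+01] 22.05
```

Call:
play_rows(
  rows=[
    {"slide": [0, 0, 0.02], "delta_rot": [0, 0, 0], "fingers": -1},
    {"slide": [0, 0, 0.02], "delta_rot": [0, 0, 0], "fingers": -1},
    {"slide": [0, 0, 0.02], "delta_rot": [0, 0, 0], "fingers": -1},
    {"slide": [0, 0, 0.02], "delta_rot": [0, 0, 0], "fingers": -1},
    {"slide": [0, 0, 0], "delta_rot": [0, 0, 0], "fingers": -1},
  ],
)

```text
time_s: 22.68
tcp_pos: [0.5527, 0.1874, 0.1734]
eef_rot: [180.0, -0.0, -70.8]
contact_force: [-0.5, 0.3, -0.8]
gripper_width: 0.0097
gripper_force: 55.0
```

```bash
python3 f.py
```

```text
[ 0.14  0.16 -2.  ] [0.36 0.62 0.39] [0.5529 0.1875 0.1739] [-179.99    0.    -70.83] 22.975
```

Past the rim with no contact force; continuing down.

Call:
play_rows(
  rows=[
    {"slide": [0, 0, 0.03], "delta_rot": [0, 0, 0], "fingers": -1},
    {"slide": [0, 0, 0.03], "delta_rot": [0, 0, 0], "fingers": -1},
    {"slide": [0, 0, 0.03], "delta_rot": [0, 0, 0], "fingers": -1},
    {"slide": [0, 0, 0.03], "delta_rot": [0, 0, 0], "fingers": -1},
    {"slide": [0, 0, 0], "delta_rot": [0, 0, 0], "fingers": -1},
  ],
)

```text
time_s: 23.6
tcp_pos: [0.5526, 0.1874, 0.1552]
eef_rot: [179.9, -0.0, -70.8]
contact_force: [-0.6, -0.8, -2.2]
gripper_width: 0.0096
gripper_force: 55.0
```

Call:
play_rows(
  rows=[
    {"slide": [0, 0, 0.013], "delta_rot": [0, 0, 0], "fingers": -1},
    {"slide": [0, 0, 0.013], "delta_rot": [0, 0, 0], "fingers": -1},
    {"slide": [0, 0, 0], "delta_rot": [0, 0, 0], "fingers": -1},
  ],
)

```text
time_s: 23.98
tcp_pos: [0.5528, 0.1875, 0.1518]
eef_rot: [180.0, -0.0, -70.8]
contact_force: [0.9, -0.3, -2.5]
gripper_width: 0.0099
gripper_force: 55.0
```

```bash
python3 f.py
```

```text
[-0.2   0.11 -1.69] [0.59 0.3  0.42] [0.5529 0.1876 0.1519] [-179.99    0.    -70.83] 24.275
```

Call:
play_rows(
  rows=[
    {"slide": [0, 0, 0.01], "delta_rot": [0, 0, 0], "fingers": -1},
    {"slide": [0, 0, 0.01], "delta_rot": [0, 0, 0], "fingers": -1},
    {"slide": [0, 0, 0], "delta_rot": [0, 0, 0], "fingers": -1},
  ],
)

```text
time_s: 24.65
tcp_pos: [0.5527, 0.1875, 0.1486]
eef_rot: [180.0, -0.0, -70.8]
contact_force: [-0.5, 0.6, -1.7]
gripper_width: 0.0097
gripper_force: 55.0
```

Call:
play_rows(
  rows=[
    {"slide": [0, 0, 0.007], "delta_rot": [0, 0, 0], "fingers": -1},
    {"slide": [0, 0, 0], "delta_rot": [0, 0, 0], "fingers": -1},
  ],
)

```text
time_s: 24.9
tcp_pos: [0.5528, 0.1875, 0.1477]
eef_rot: [180.0, -0.0, -70.8]
contact_force: [0.1, -0.6, -0.6]
gripper_width: 0.0095
gripper_force: 55.0
```

Call:
play_rows(
  rows=[
    {"slide": [0, 0, 0.007], "delta_rot": [0, 0, 0], "fingers": -1},
    {"slide": [0, 0, 0], "delta_rot": [0, 0, 0], "fingers": -1},
  ],
)

```text
time_s: 25.15
tcp_pos: [0.553, 0.1876, 0.1473]
eef_rot: [-180.0, -0.0, -70.8]
contact_force: [-1.6, 0.7, 4.3]
gripper_width: 0.0097
gripper_force: 55.0
```

On the floor at the expected height. Easing the grip, then opening.

Call:
play_rows(
  rows=[
    {"slide": [0, 0, 0], "delta_rot": [0, 0, 0], "fingers": -1},
    {"slide": [0, 0, 0], "delta_rot": [0, 0, 0], "fingers": -1},
    {"slide": [0, 0, 0], "delta_rot": [0, 0, 0], "fingers": -0.75},
    {"slide": [0, 0, 0], "delta_rot": [0, 0, 0], "fingers": -0.65},
    {"slide": [0, 0, 0], "delta_rot": [0, 0, 0], "fingers": -0.5},
    {"slide": [0, 0, 0], "delta_rot": [0, 0, 0], "fingers": -0.2},
    {"slide": [0, 0, 0], "delta_rot": [0, 0, 0], "fingers": 0.1},
    {"slide": [0, 0, 0], "delta_rot": [0, 0, 0], "fingers": 0.1},
  ],
  squeeze=4,
)

```text
time_s: 26.15
tcp_pos: [0.5528, 0.1875, 0.1467]
eef_rot: [180.0, 0.0, -70.8]
contact_force: [0.3, -0.1, -0.8]
gripper_width: 0.0454
gripper_force: 0.0
```

Call:
play_rows(
  rows=[
    {"slide": [0, 0, -0.1], "delta_rot": [0, 0, 0], "fingers": 0.1},
    {"slide": [0, 0, -0.2], "delta_rot": [0, 0, 0], "fingers": 0.1},
    {"slide": [0, 0, -0.3], "delta_rot": [0, 0, 0], "fingers": 0.1},
    {"slide": [0, 0, -0.3], "delta_rot": [0, 0, 0], "fingers": 0.1},
    {"slide": [0, 0, 0], "delta_rot": [0, 0, 0], "fingers": 0.1},
    {"slide": [0, 0, 0], "delta_rot": [0, 0, 0], "fingers": 0.1},
  ],
)

```text
time_s: 26.9
tcp_pos: [0.5526, 0.1875, 0.2823]
eef_rot: [-180.0, 0.0, -70.8]
contact_force: [0.7, 0.4, 0.3]
gripper_width: 0.0484
gripper_force: 0.0
```

Run:
```python
from h import *
from plant import r
s=r.get_state()
A=r.capture("side")["image"][130:350,130:410];B=r.capture("wrist")["image"][:280,150:410]
cv2.imwrite("pics/end.png",np.hstack([cv2.resize(A,(400,314)),cv2.resize(B,(292,314))]))
print(s["tcp_pos"],s["contact_force"],s["gripper_width"],s["gripper_force"],s["time_s"])
```

```text
[0.55259687 0.18746895 0.28228863] [0.73759817 0.4278094  0.34213226] 0.048441837629754646 0.0 26.9
```

View pics/end.png

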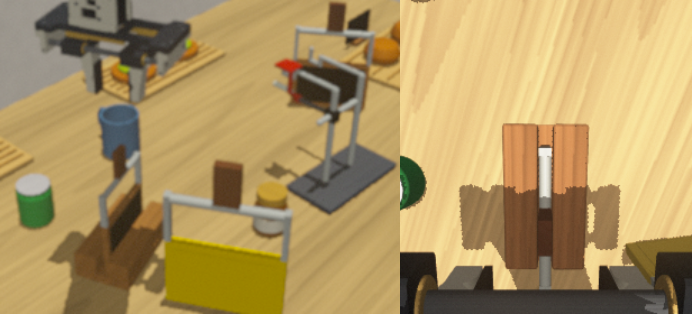

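The sign stands upright in the slot, centred, and the gripper is clear above it. The keeper is shut again (red, at (288,65)), and the jar, mug and tin are untouched. Handing in.

```bash
python3 -c "
from plant import r
print(r.close_job())"
```

```text
the job is handed in; nothing more can be done
None
```

The job is handed in at about 27 s, with no verdict returned: the sign stands upright in the holder's slot and is let go, the keeper is shut again, and the jar, mug and tin look undisturbed in the last pictures.

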